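# Uncover a plug gauge and hold it half drawn

### The job

Take the eight-sided dust cup off the plug gauge and stand it mouth-up, by itself, on a clear spot of the bench. Then draw the gauge straight up out of its bore, gently and without jamming it, until the whole groove round its body is just clear of the block's top face while its lower end stays in the bore, and finish holding it there, still, in the gripper. Leave the other things on the bench where they are.

Things in the scene. Friction and masses are not known exactly. Their poses are not given: they have to be found in the camera images.
- cup: Octagonal aluminium dust cup, 52 mm across flats, 60 mm tall, walls and closed end 4 mm, 70 g. Origin at the centre of its mouth; z points from mouth to closed end: up at the start (mouth-down over the gauge, rim on the block's top), down when it stands mouth-up (origin then 60 mm above the bench). x, y and the diagonals between them are square to flats. It lies steadily on a flat.
- cup_mid (a point): Middle of the cup, on its axis, 30 mm from either end; axes as cup.
- block: Steel setting block fixed to the bench, 90 (x) x 80 (y) x 64 mm tall, with low bolted lugs (12 mm tall, bolt heads to 18 mm) out to 62 mm either way along its y. A vertical blind bore of 25 mm diameter, 50 mm deep, opens in the middle of its top face. Origin at the centre of its underside, z up.
- bore_mouth (a point): Centre of the bore's mouth, in the block's top face, 64 mm above the bench; axes as block.
- gauge: Steel plug gauge, 94 mm long, 0.22 kg (varies by a third), upright on the floor of the bore. Origin at its lower end, z up along it. Plug 24 mm diameter up to 54 mm (1 mm of play in the bore), groove round it from 28 to 34 mm; round handle 18 mm diameter from 54 to 94 mm. At the start its top is 44 mm above the block, under the cup; the groove is hidden, lower edge 22 mm down.
- gauge_groove (a point): Point on the gauge's axis at the lower edge of the groove, 28 mm above its lower end.
- gauge_grip (a point): Point on the gauge's axis in the handle, 76 mm above its lower end (26 mm above the block's top face at the start), good to grip.
- ref_block: Bystander: steel hardness reference disc, 64 mm diameter, 16 mm tall, 0.4 kg; origin under its centre.
- specimen_a: Bystander: brown resin specimen puck, 30 mm diameter, 18 mm tall; origin under its centre.
- specimen_b: Bystander: brown resin specimen puck, 30 mm diameter, 18 mm tall; origin under its centre.
- bottle: Bystander: small white bottle, 36 mm diameter, 90 mm tall; origin under its centre.
- dish: Bystander: shallow glass dish, 90 mm diameter, 16 mm tall; origin under its centre.
- ring_gauge: Bystander: steel ring gauge, 56 mm outer and 30 mm inner diameter, 18 mm tall; origin under its centre.
- screwdriver: Bystander: screwdriver lying on the bench along its own x axis, about 0.2 m long and 30 mm tall.
Things that resemble listed ones, but are neither listed nor needed, are in the scene too. Of the things like the block, leave any that is blue, orange or pink; of the rest the smaller one is meant.

How it is judged:
On the way, in this order (a step that is already met when the one before it is completed fails the run):
1. the cup stands mouth-up on the bench, let go (angle between cup's own z axis and vertical above 3.04 rad and height (world z) of cup between 0.054 and 0.066 m and linear speed of cup below 0.03 m/s and contact force between the fingers and cup below 0.05 N), for 0.2 s.
2. the gauge is drawn up and held in the fingers with its groove clear of the block (z of gauge_groove in the frame of bore_mouth between -0.001 and 0.015 m and contact force between the fingers and gauge above 1 N), for 0.3 s.
At the end, for the whole second after the job is handed in: Cup mouth-up on the bench (within 6 degrees), let go, at rest. Gauge held still and upright in the fingers, its lower end in the bore, lower edge of the groove level with the block's top face (1 mm allowed) to 15 mm above it, pressing the bore with under 15 N (all of step 1 and all of step 2 and horizontal distance between gauge_groove and bore_mouth below 0.004 m and angle between gauge's own z axis and vertical below 0.06 rad and linear speed of gauge below 0.02 m/s and contact force between gauge and block below 15 N); the arm keeps its last pose, push and grip.
It fails at once if the gauge is pulled nearly or wholly out of the bore (z of gauge_groove in the frame of bore_mouth above 0.024 m).
It fails at once if the gauge is forced against the bore with more than 60 N (contact force between gauge and block above 60 N).
It fails at once if a bystander is moved by more than 30 mm (distance of any of ref_block, specimen_a, specimen_b, bottle, dish, ring_gauge, screwdriver from where it was at the start of the episode above 0.03 m).
It also fails if it takes over 72 s, if anything falls off the work surface, if the arm or the gripper's body presses on something with over 40 N, if the wrist force passes 120 N, or if a joint passes its speed limit or range.

### The arm

A 7-joint arm with a two-finger parallel gripper is mounted at the origin on the work surface. World frame = base frame: x ahead of the robot, y to its left, z up, the work surface at z = 0. Lengths are in m, angles in rad, forces in N, time in s.
With the tool pointing down it reaches from about 0.35 to 0.9 m from the base axis. Payload 19.9 kg.
Tool frame: the origin (TCP) lies between the finger pads; the fingertips stand 19 mm ahead of it and the grasp point (between the pads) is the TCP; z points along the fingers, y is the direction in which the jaws open and shut (so a half turn about z gives the same grasp; the last joint's range is limited). The gripper opens to 94 mm and grips with 3 to 60 N. Pads are 16 mm wide; open, the fingers measure 119 mm over their backs; the gripper's body (75 mm by 177 mm) begins 78 mm behind the grasp point.
Start: joints at [-1.323, 0.417, -0.01, 1.614, 0.005, 1.111, -0.053], TCP at [0.179, 0.599, 0.224] pointing down, gripper open.
Joint ranges: [-2.81, 2.81], [-0.39, 2.02], [-1.27, 1.25], [0.06, 2.57], [-1.19, 4.33], [0.19, 2], [-2.82, 2.82]. Speed limits (rad/s): [1.89, 1.89, 2.39, 2.39, 3.01, 3.01, 3.01].

### API

Orientations are given as a 3x3 rotation matrix whose columns are the frame's x, y, z axes.
In Python, from rig import robot gives the robot as it stands. Calls block until the motion is done:
- robot.move_ptp(position, orientation): joint-space move of the TCP to a pose.
- robot.move_linear(position, velocity=0.15, frame=None, threshold=None): straight line of the TCP; frame=None keeps the orientation; velocity is the mean speed in m/s. With threshold (N) it stops when the force on the tool has changed by that much, and returns True; else False.
- robot.goto_joints(angles): joint-space move.
- robot.gripper_to(opening): finger opening in m; the grip force is fixed at half the most; returns when the fingers have stopped.
- robot.pause(seconds).
- robot.ik(position, orientation): joint angles nearest the present ones, or None.
- robot.get_state(): the state.
- robot.grab_frame(name): name is "scene" or "top"; returns the picture (480x640x3 uint8, red, green, blue); there is no depth.
- robot.camera_info(name): a dict with "fx", "fy", "cx", "cy" (pixels), "rvec" (rotation vector, rad) and "tvec" (3), from world to camera coordinates, as OpenCV has them. Camera axes: x right, y down, z forward; pixel columns grow to the right and rows downward; lengths in m; the calibration is good to about 2 mm. A picture is of the moment at which its call begins. camera_info takes no time and is no camera call.
A pose or a line that the arm cannot do raises robot.PlanningError and nothing moves.
- robot.sign_off(): hands the job in, once; it reports no verdict.
The state is a dict: "time": time; "qpos": joint angles; "joint_vel": joint speeds; "effort": joint torques, N m; "ee_pos": TCP position; "tool_rot": TCP orientation; "force": force on the tool from outside, world axes, zero at the start; "moment": the same for the moment, N m; "opening": finger opening in m.
Only numpy, scipy, OpenCV 4.12 (cv2) and the standard library are available. Lean on these libraries where they do the work, as an engineer would, in place of code of your own. Each camera call takes 0.05 s, during which the arm holds its last target.

## Working session

There is one attempt and no reset: what is moved stays moved. The work goes in short steps, each a Python script; the robot and the scene stay as the last script left them, time stands still between calls to the robot, and variables do not carry over. Pictures are saved under pics/ and viewed, and the job is handed in when it is done.

```bash
ls; mkdir -p pics
python3 - <<'E'
from rig import robot
import cv2
for n in("scene","top"):
    cv2.imwrite(f"pics/{n}0.png",robot.grab_frame(n)[:,:,::-1]); print(robot.camera_info(n))
print(robot.get_state())
E
```

```text
pics
{'fx': 460.21156153523805, 'fy': 460.21156153523805, 'cx': 317.0264748537898, 'cy': 236.7494833121473, 'rvec': array([ 2.23786832,  1.22206212, -0.42250053]), 'tvec': array([-0.28935265, -0.30121666,  1.31255191])}
{'fx': 559.1594469264072, 'fy': 559.1594469264072, 'cx': 311.2884805244981, 'cy': 249.74198521531412, 'rvec': array([ 2.17137045, -2.14367407,  0.17290433]), 'tvec': array([0.00670917, 0.56399438, 1.17912305])}
{'time': 0.1, 'qpos': array([-1.32249279,  0.4179084 , -0.01027595,  1.61410627,  0.00468133,
        1.11071842, -0.0530155 ]), 'joint_vel': array([ 7.53742875e-04, -7.22966594e-04,  1.33881056e-03, -1.57062445e-03,
        1.60803374e-04,  5.61962647e-04,  2.61000793e-05]), 'effort': array([ 2.01388801e-03, -8.52583122e+01,  6.39953557e-01, -4.26699364e+01,
       -4.88973164e-02,  1.63329189e-02,  6.00621820e-05]), 'ee_pos': array([0.17853002, 0.5986221 , 0.22389487]), 'tool_rot': array([[-9.58288450e-01,  2.85802708e-01, -2.40773442e-04],
       [ 2.85802798e-01,  9.58287833e-01, -1.09047121e-03],
       [-8.09293643e-05, -1.11379969e-03, -9.99999376e-01]]), 'force': array([-0.2123532 , -0.32432175,  0.17158755]), 'moment': array([-0.10400021,  0.01777506,  0.00708039]), 'opening': 0.09405938646830685}
```

View pics/scene0.png

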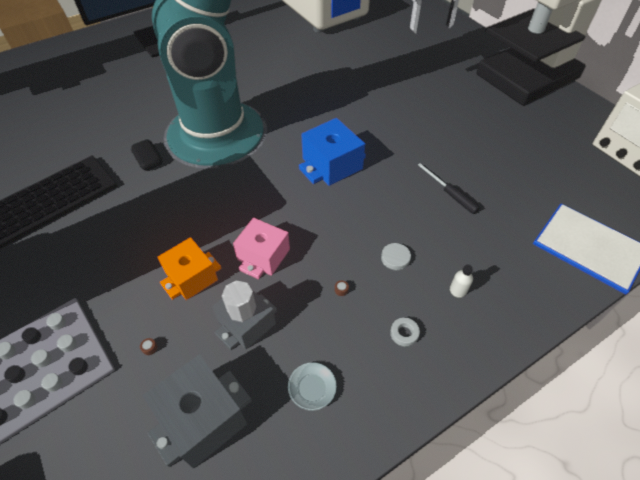

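View pics/top0.png

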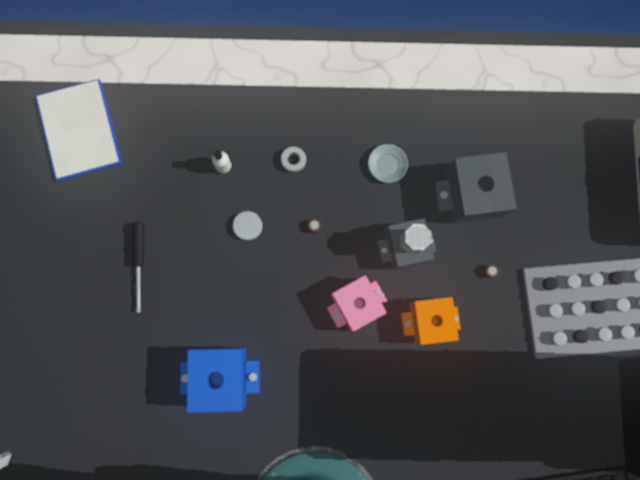

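The pictures show the target: the small dark-grey block with a light cup on it, at top (412,240) and scene (243,312). The bigger grey block at top (485,185) is a decoy. I'll zoom in on the target and map everything else.

```bash
cat > h.py <<'E'
import numpy as np, cv2
from rig import robot
from scipy.spatial.transform import Rotation as Rn
def ray(n,uv):
    c=robot.camera_info(n); R=cv2.Rodrigues(c['rvec'])[0]; t=c['tvec']
    o=-R.T@t; uv=np.atleast_2d(np.array(uv,float))
    d=np.c_[(uv[:,0]-c['cx'])/c['fx'],(uv[:,1]-c['cy'])/c['fy'],np.ones(len(uv))]@R
    return o,d
def onz(n,uv,z):
    o,d=ray(n,uv); return o+d*((z-o[2])/d[:,2])[:,None]
def proj(n,P):
    c=robot.camera_info(n); K=np.array([[c['fx'],0,c['cx']],[0,c['fy'],c['cy']],[0,0,1]])
    return cv2.projectPoints(np.atleast_2d(np.array(P,float)),c['rvec'],c['tvec'],K,None)[0][:,0]
def save(im,name,x0=0,y0=0,w=640,h=480,s=1):
    cv2.imwrite(name,cv2.resize(im[y0:y0+h,x0:x0+w,::-1],None,fx=s,fy=s,interpolation=cv2.INTER_CUBIC))
E
python3 - <<'E'
from h import *
t=cv2.imread('pics/top0.png')[:,:,::-1]; s=cv2.imread('pics/scene0.png')[:,:,::-1]
a=cv2.convertScaleAbs(t[200:280,360:460],alpha=1.5)
b=cv2.convertScaleAbs(s[270:360,195:295],alpha=1.5)
a=cv2.resize(a,(640,512),interpolation=2); b=cv2.resize(b,(640,576),interpolation=2)
cv2.imwrite('pics/za.png',a[:,:,::-1]); cv2.imwrite('pics/zb.png',b[:,:,::-1])
for k,uv,z in [('cuptop',(418,237),.124),('dish',(388,163),.016),('ring',(293,159),.018),('pa',(314,226),.018),('pb',(491,271),.018),('ref',(247,226),.016),('bottle',(222,160),.05),('pink',(360,303),.06),('orange',(437,321),.06),('big',(486,184),.09),('blue',(216,380),.06),('sd',(138,265),.01),('tray',(530,310),.03)]:
    print(k,onz('top',uv,z)[0].round(3))
E
```

```text
cuptop [ 0.581 -0.202  0.124]
dish [ 0.769 -0.159  0.016]
ring [0.774 0.057 0.018]
pa [0.621 0.008 0.018]
pb [ 0.525 -0.386  0.018]
ref [0.619 0.158 0.016]
bottle [0.759 0.213 0.05 ]
pink [ 0.449 -0.09   0.06 ]
orange [ 0.413 -0.253  0.06 ]
big [ 0.704 -0.357  0.09 ]
blue [0.286 0.208 0.06 ]
sd [0.529 0.396 0.01 ]
tray [ 0.439 -0.465  0.03 ]
```

View pics/za.png

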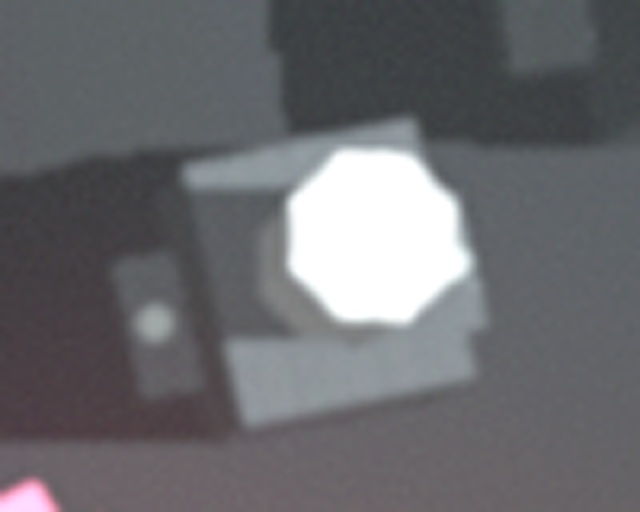

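View pics/zb.png

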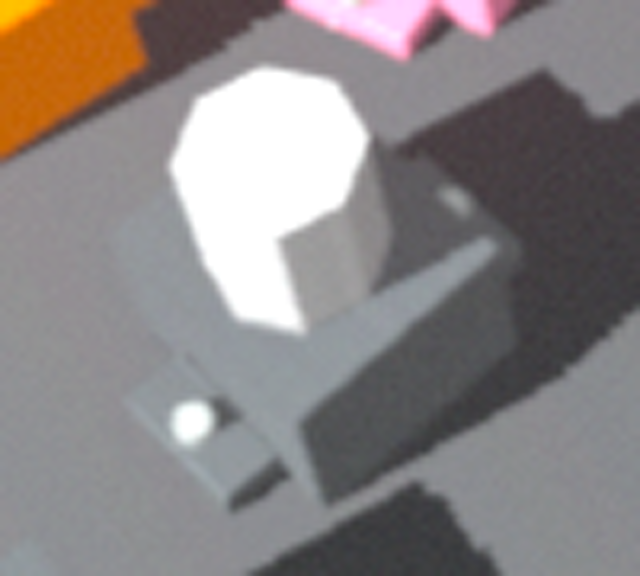

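The zooms show the cup's octagonal top face at top (418,237), with its lit sides lower left. I'll fit the octagon and the block edges.

Run:
```python
from h import *
t=cv2.imread('pics/top0.png')[:,:,::-1]; s=cv2.imread('pics/scene0.png')[:,:,::-1]
def up(im,x0,y0,w,h,k=8): return cv2.resize(im[y0:y0+h,x0:x0+w],None,fx=k,fy=k,interpolation=2)
g=cv2.cvtColor(up(t,390,210,60,60),cv2.COLOR_RGB2GRAY)
print(t[237,398:440,1], t[220:262,418,1])
for th in (110,130,150,170):
    c=max(cv2.findContours((g>th).astype('u1') if 0 else ((g>th)*255).astype('uint8'),0,1)[0],key=cv2.contourArea)[:,0]
    uv=(c+.5)/8-.5+[390,210]
    P=onz('top',uv,.124)[:,:2]
    h=cv2.convexHull(P.astype('float32'))
    m=cv2.moments(h); ctr=np.array([m['m10'],m['m01']])/m['m00']
    # orientation: width by direction
    H=h[:,0]; w=[np.ptp(H@[np.cos(a),np.sin(a)]) for a in np.radians(np.arange(0,180))]
    w=np.array(w); w8=w.reshape(4,45).mean(0)
    print(th,ctr.round(4),m['m00'],8*.026**2*np.tan(np.pi/8),'flat dir mod45',w8.argmin(),w8.min().round(4),w8.max().round(4), w[w8.argmin()::45])
```

```text
[ 64  66  73  82  82  82  98 143 179 187 186 184 183 183 185 186 188 187
 186 184 184 185 186 187 188 189 188 188 186 184 180 176 169 145 113  84
  67  66  67  66  67  68] [ 92  99 102 140 186 202 196 188 185 184 184 184 183 184 184 184 184 184
 184 184 184 184 184 185 185 185 185 190 189 162 117  89  90  95  99 100
 101 101 102 102 102  98]
110 [ 0.5823 -0.2025] 0.0027552020091170526 0.0022400669453136977 flat dir mod45 44 0.0588 0.0612 [0.059382   0.05989494 0.05715847 0.05886087]
130 [ 0.5823 -0.2025] 0.002569680014302911 0.0022400669453136977 flat dir mod45 44 0.0566 0.0592 [0.05687717 0.05794342 0.05531746 0.05634859]
150 [ 0.5824 -0.2024] 0.00241467499847392 0.0022400669453136977 flat dir mod45 44 0.0549 0.0575 [0.0549031  0.05630461 0.05364119 0.05478804]
170 [ 0.5824 -0.2021] 0.0022492216184204494 0.0022400669453136977 flat dir mod45 44 0.0529 0.0556 [0.05276211 0.05435239 0.05163177 0.05285168]
```

Run:
```python
from h import *
t=cv2.imread('pics/top0.png')[:,:,::-1]; s=cv2.imread('pics/scene0.png')[:,:,::-1]
def an(n,im,x0,y0,ths,w=60):
  g=cv2.cvtColor(cv2.resize(im[y0:y0+w,x0:x0+w],None,fx=8,fy=8,interpolation=2),cv2.COLOR_RGB2GRAY)
  for th in ths:
    c=max(cv2.findContours(((g>th)*255).astype('uint8'),0,1)[0],key=cv2.contourArea)
    c=cv2.convexHull(c)[:,0]
    P=onz(n,(c+.5)/8-.5+[x0,y0],.124)[:,:2]
    m=cv2.moments(P.astype('float32')[:,None]); ctr=np.array([m['m10'],m['m01']])/m['m00']
    Q=np.vstack([np.linspace(P[i],P[(i+1)%len(P)],50) for i in range(len(P))])-ctr
    a=np.arctan2(Q[:,1],Q[:,0]); r=np.hypot(*Q.T); o=np.argsort(a); 
    aa=np.radians(np.arange(-180,180)); rr=np.interp(aa,a[o],r[o],period=2*np.pi)
    z=(rr*np.exp(-8j*aa)).mean(); v=np.degrees(-np.angle(z))/8
    print(n,th,ctr.round(4),'vertex at',v%45,'flat',(v+22.5)%45,'amp',abs(z)*2*1e3)
an('top',t,390,210,(130,150,165,172))
bl=(s.max(2)>235); print(s[290:320:3,225:262:3,1])
# block top face corners from zooms
cor=np.array([(185,180),(415,120),(475,375),(240,425)])/6.4-.42+[360,200]
print(onz('top',cor,.064).round(4), onz('top',cor,.064).mean(0))
cor2=np.array([(495,240),(300,425)])/6.4-.42+[195,270]
print(onz('scene',cor2,.064).round(4))
bolt=onz('top',np.array([[155,323]])/6.4-.42+[360,200],.018); print('bolt',bolt)
bb=np.array([(192,422),(458,200)])/6.4-.42+[195,270]
print('bolts scene',onz('scene',bb,.018))
```

```text
top 130 [ 0.5823 -0.2025] vertex at 22.810346357104365 flat 0.31034635710436476 amp 0.7602588930125991
top 150 [ 0.5824 -0.2024] vertex at 22.459291466587672 flat 44.95929146658767 amp 0.7407384784213538
top 165 [ 0.5824 -0.2022] vertex at 22.5688015295619 flat 0.06880152956189889 amp 0.748156474493208
top 172 [ 0.5824 -0.2022] vertex at 22.67591484273798 flat 0.1759148427379813 amp 0.7458615637310454
[[185 186 186 185 186 188 187 187 188 116  93  92  55]
 [188 185 189 186 184 188 187 186 188 103  65  46  46]
 [189 188 189 187 186 184 188 186 178  92  59  60  60]
 [186 186 187 189 187 184 188 194 149  91  63  62  60]
 [187 189 187 186 188 188 187 164  99  92  71  61  61]
 [162 179 181 185 203 173 112 105 100  92  83  62  58]
 [118 179 173 172 170 105 105 102 104  92  80  62  62]
 [102 183 174 171 174 110 104 103 105  92  64  60  68]
 [101 117 175 171 173 138 105 102 104  92  68  97 103]
 [101 101 165 173 172 161 105 103 101 101 102 103 101]]
[[ 0.6107 -0.1513  0.064 ]
 [ 0.6325 -0.2294  0.064 ]
 [ 0.5459 -0.2481  0.064 ]
 [ 0.528  -0.169   0.064 ]] [ 0.57927899 -0.19944649  0.064     ]
[[ 0.6134 -0.1513  0.064 ]
 [ 0.6356 -0.2292  0.064 ]]
bolt [[ 0.56852926 -0.14776238  0.018     ]]
bolts scene [[ 0.59390223 -0.25286548  0.018     ]
 [ 0.57014802 -0.14579469  0.018     ]]
```

```bash
cat >> h.py <<'E'
def TR(head,dep,s):
    "tool z at heading head (deg), depression dep; s=+1/-1 roll; y horizontal"
    h=np.radians(head);a=np.radians(dep)
    z=np.array([np.cos(a)*np.cos(h),np.cos(a)*np.sin(h),-np.sin(a)])
    y=s*np.array([-np.sin(h),np.cos(h),0]); return np.c_[np.cross(y,z),y,z]
E
python3 - <<'E'
from h import *
def scan(p,dep,step=45,off=0):
    for hd in np.arange(-180,180,step)+off:
        for s in(1,-1):
            q=robot.ik(p,TR(hd,dep,s))
            if q is not None: print(dep,hd,s,np.round(q,2))
print('cup');
for d in(45,): scan([.582,-.201,.094],d)
print('lay')
for d in(45,): scan([.48,.09,.03],d)
E
```

```text
cup
45 -180 1 [-0.17  1.17  0.83  1.12 -0.38  1.83 -0.98]
45 -180 -1 [-0.06  1.08  0.55  1.11 -0.19  1.8   2.02]
45 -135 1 [-0.48  1.06  0.87  1.43 -0.08  1.36 -0.51]
45 -135 -1 [-0.17  0.88  0.31  1.42  0.35  1.42  2.3 ]
45 -90 1 [-0.6   0.76  0.69  1.88  0.5   0.74 -0.45]
45 -90 -1 [-0.24  0.65  0.2   1.86  0.87  0.93  2.42]
45 -45 1 [-0.61  0.6   0.77  2.25  2.31  0.2  -1.54]
45 -45 -1 [-0.19  0.47  0.26  2.24  1.92  0.43  2.1 ]
45 0 1 [ 1.33  0.74 -1.08  2.24  2.43  0.31 -0.18]
45 0 -1 [ 1.2   0.63 -0.9   2.25  2.83  0.25  2.49]
45 45 1 [ 0.65  0.61 -0.01  1.93 -1.13  0.88 -2.4 ]
45 45 -1 [ 0.65  0.61 -0.01  1.93 -1.13  0.88  0.74]
45 90 1 [ 0.06  1.04  0.9   1.5  -1.18  1.78 -1.92]
45 90 -1 [ 0.06  1.04  0.9   1.5  -1.18  1.78  1.22]
45 135 1 [-0.    1.18  0.9   1.15 -0.82  1.97 -1.48]
45 135 -1 [ 0.07  1.11  0.72  1.15 -0.71  1.91  1.58]
lay
45 -180 1 [-0.59  1.02  0.66  1.53 -0.52  1.61 -1.31]
45 -180 -1 [-0.28  0.91  0.16  1.51 -0.21  1.52  1.55]
45 -135 1 [-0.8   0.97  0.58  1.6  -0.11  1.4  -0.99]
45 -135 -1 [-0.45  0.87  0.05  1.58  0.23  1.44  1.83]
45 -90 1 [-1.05  0.83  0.56  1.9   0.29  0.98 -0.79]
45 -90 -1 [-0.6   0.74 -0.04  1.88  0.7   1.17  2.01]
45 -45 1 [-1.22  0.69  0.57  2.3   1.13  0.48 -1.06]
45 -45 -1 [-0.7   0.59 -0.03  2.28  1.37  0.82  1.94]
45 45 1 [ 1.07  0.92 -1.09  2.42  2.82  0.24 -0.07]
45 45 -1 [ 0.94  0.78 -0.92  2.43  3.51  0.25  2.3 ]
45 90 1 [ 0.07  0.68  0.17  2.07 -1.11  1.02 -2.01]
45 90 -1 [-0.06  0.7   0.32  2.07 -1.18  1.1   1.18]
45 135 1 [-0.63  1.2   1.08  1.73 -1.14  1.84 -1.46]
45 135 -1 [-0.21  0.86  0.37  1.71 -0.72  1.42  1.34]
```

Run:
```python
from h import *
R=TR(-90,45,1); m=np.array([.582,-.201,.094])-.004*R[:,2]
for p in (m-.15*R[:,2],):
    q=robot.ik(p,R); print(q)
    robot.move_ptp(p,R)
st=robot.get_state(); print(st['time'],st['ee_pos'],st['qpos'].round(2),st['force'])
robot.move_linear(m-.06*R[:,2],velocity=.12)
for n in('scene','top'): save(robot.grab_frame(n),f'pics/{n}1.png')
print(robot.get_state()['force'])
```

```text
[-0.80451912  0.60288368  0.72187836  1.80177508  0.45516116  1.04578841
 -0.41810461]
2.9167 [ 0.58217227 -0.09136505  0.20280264] [-0.81  0.6   0.72  1.8   0.46  1.05 -0.42] [-0.43313986 -0.1908948   0.41108518]
[ 0.45736148 -0.81924605  0.30418494]
```

View pics/scene1.png

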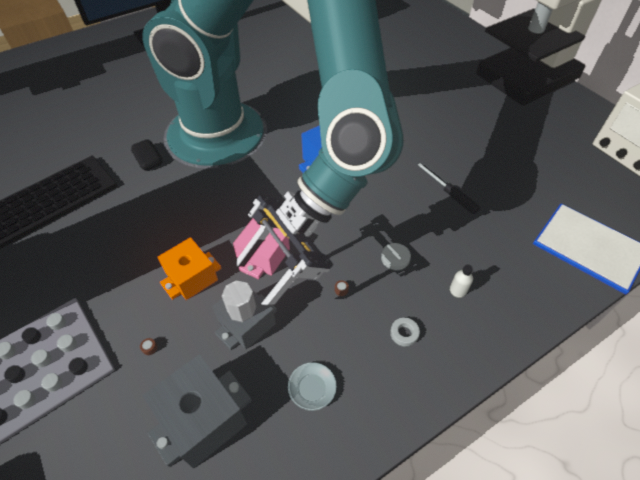

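View pics/top1.png

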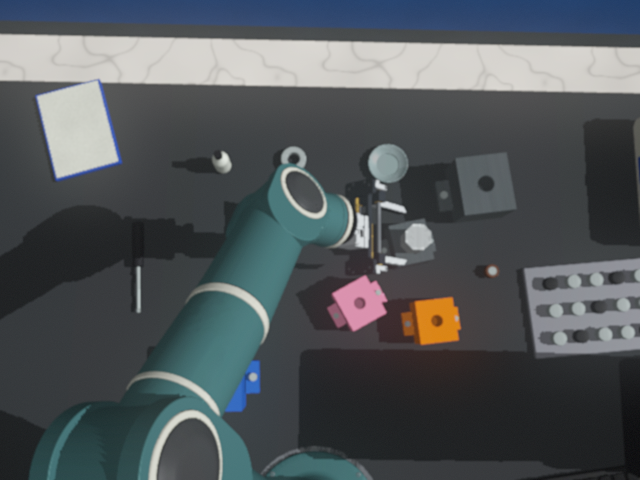

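The open jaws, with tips at top (393,207) and (395,262), straddle the cup centrally at (418,237), and nothing is touching. I'll advance and grip.

Run:
```python
from h import *
R=TR(-90,45,1); m=np.array([.582,-.201,.094])-.004*R[:,2]
print(robot.move_linear(m,velocity=.05,threshold=8))
robot.gripper_to(.04); st=robot.get_state(); print(st['opening'],st['force'],st['ee_pos'],st['time'])
robot.move_linear(m+[0,0,.02],velocity=.05); print(robot.get_state()['force'])
robot.move_linear(m+[0,0,.14],velocity=.12)
st=robot.get_state(); print(st['opening'],st['force'],st['ee_pos'],st['time'])
for n in('scene','top'): save(robot.grab_frame(n),f'pics/{n}2.png')
```

```text
False
0.051853355458142375 [0.27840075 0.11701729 0.86218777] [ 0.58204332 -0.19814477  0.09683387] 5.9917
[-0.44787678 -0.78232032 -0.38178835]
0.0519425738928418 [ 0.20576911  1.04219362 -1.50512582] [ 0.58173406 -0.19808195  0.23613841] 7.6917
```

View pics/scene2.png

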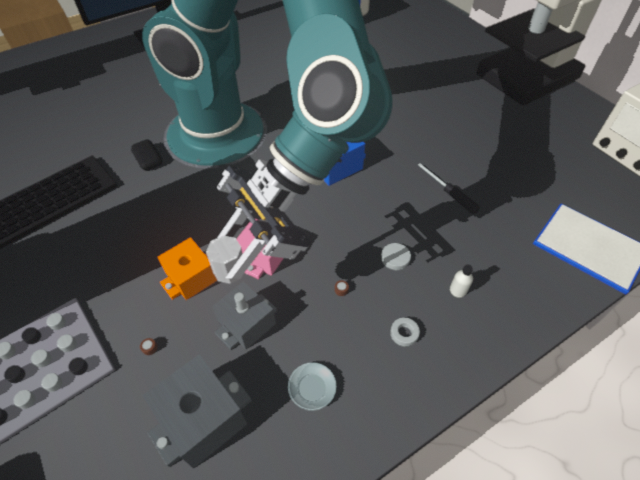

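View pics/top2.png

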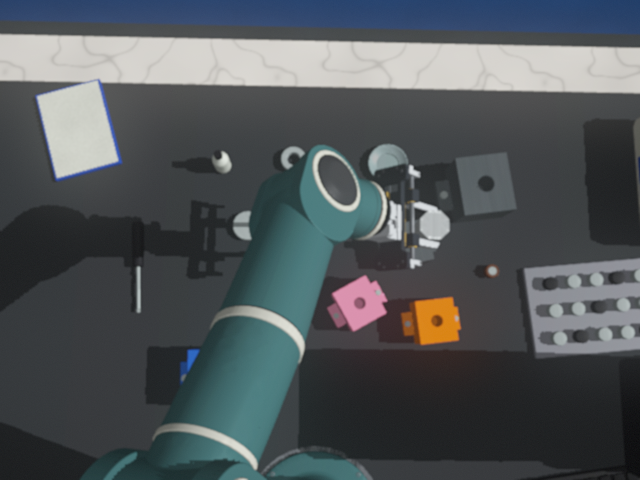

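The cup is held (opening 52 mm), and the gauge stands bare at scene (240,303). Next I'll roll the hand 180° and go above the lay-down spot.

Run:
```python
from h import *
L=np.array([.48,.10,.2])
print(robot.get_state()['qpos'].round(2))
for hd in (-100,-90,-80,-70,-60):
    for s in (-1,):
        for d in (45,): print(hd,d,robot.ik(L,TR(hd,d,s)),robot.ik(L*[1,1,.15],TR(hd,d,s)),'\n  re',[None if (q:=robot.ik(L*[1,1,.15],TR(hd+180,d,k))) is None else q.round(2) for k in(1,-1)])
print(robot.ik([.582,-.05,.25],TR(-90,45,-1)))
```

```text
[-0.67  0.54  0.77  1.82  0.51  0.97 -0.29]
-100 45 [-0.651841    0.51910169  0.0655082   1.75389392  0.50827836  1.47992955
  2.17206506] [-0.57523666  0.77830788 -0.03557119  1.78665839  0.58245223  1.25351514
  1.97654571] 
  re [array([ 0.36,  0.64, -0.19,  2.16, -1.13,  0.76, -2.11]), array([ 0.66,  0.71, -0.55,  2.15, -0.88,  0.59,  0.84])]
-90 45 [-0.69782485  0.47168166  0.06754207  1.83318535  0.58771356  1.39808654
  2.23760215] [-0.61896853  0.74503195 -0.03310239  1.86666703  0.68142795  1.17618835
  2.01053789] 
  re [array([ 0.05,  0.67,  0.17,  2.08, -1.13,  1.01, -2.02]), array([-0.01,  0.68,  0.24,  2.08, -1.16,  1.05,  1.15])]
-80 45 [ 0.12757194  0.6870501  -1.08542404  1.88916605  1.0505317   1.73854302
  1.97464826] [ 0.11756264  1.09013998 -1.09033135  1.92650683  1.33357699  1.77162285
  1.7095114 ] 
  re [array([-0.11,  0.73,  0.35,  1.99, -1.08,  1.18, -1.95]), array([-0.07,  0.72,  0.29,  1.99, -1.05,  1.15,  1.17])]
-70 45 [ 0.13253792  0.61709392 -1.08461679  1.97616857  1.10330767  1.63692693
  2.07774161] [ 0.11770509  1.05972046 -1.09024697  2.01492537  1.41955966  1.72526882
  1.78286273] 
  re [array([-0.27,  0.82,  0.53,  1.91, -1.06,  1.34, -1.86]), array([-0.1 ,  0.76,  0.3 ,  1.9 , -0.94,  1.23,  1.2 ])]
-60 45 [ 0.14745149  0.5382494  -1.08384819  2.06448045  1.15426631  1.51592926
  2.17925836] [ 0.12615271  1.02845601 -1.09021227  2.10512684  1.51201722  1.6725546
  1.8538892 ] 
  re [array([-0.52,  1.02,  0.88,  1.84, -1.16,  1.63, -1.67]), array([-0.1 ,  0.79,  0.27,  1.82, -0.82,  1.28,  1.22])]
[-0.43691494  0.45599072  0.12834422  1.72681331  0.70658495  1.32637137
  2.51948965]
```

Run:
```python
from h import *
R=TR(-90,45,-1)
q=robot.ik([.48,.10,.2],R); print(q.round(2)); robot.move_ptp([.48,.10,.2],R)
robot.move_linear([.48,.10,.07],velocity=.1)
for n in('scene','top'): save(robot.grab_frame(n),f'pics/{n}3.png')
st=robot.get_state(); print(st['opening'],st['force'],st['ee_pos'],st['time'])
```

```text
[-0.7   0.47  0.07  1.83  0.59  1.4   2.24]
0.05174690897755617 [-0.442076   -0.07242989 -0.76649612] [0.4802058  0.10013327 0.0704363 ] 11.5917
```

View pics/scene3.png

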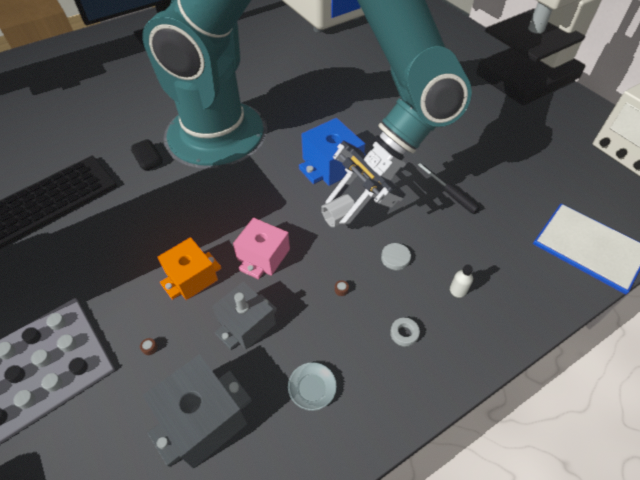

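View pics/top3.png

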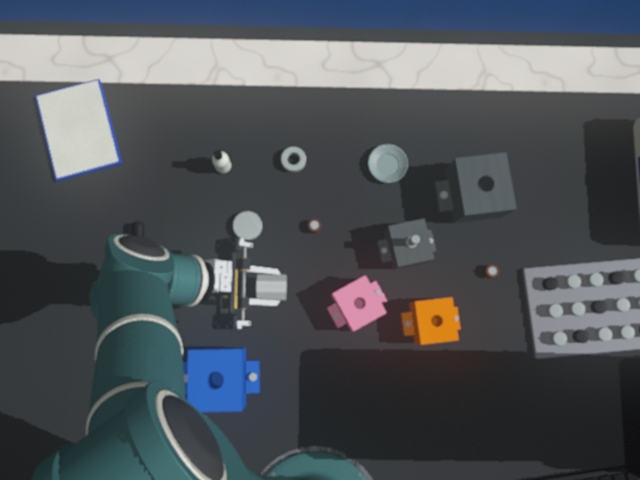

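The cup is horizontal in the jaws at top (270,287), with its mouth toward −y, and the area around it is clear. I'll lower it to contact, release, and back out.

Run:
```python
from h import *
R=TR(-90,45,-1)
robot.move_linear([.48,.10,.036],velocity=.06)
print(robot.move_linear([.48,.10,.024],velocity=.015,threshold=3)); st=robot.get_state(); print(st['force'],st['ee_pos'])
robot.gripper_to(.08); 
p=robot.get_state()['ee_pos']
robot.move_linear(p-.12*R[:,2],velocity=.12)
save(robot.grab_frame('scene'),'pics/scene4.png',270,130,160,120,5)
st=robot.get_state(); print(st['opening'],st['force'],st['ee_pos'],st['time'])
robot.move_linear(st['ee_pos']+[0,0,.08],velocity=.2)
R2=TR(90,45,1); print(robot.get_state()['qpos'].round(2))
for z,y in((.18,-.02),(.03,.1)):
  for k in(1,-1): 
    q=robot.ik([.48,y,z],TR(90,45,k)); print(k,z,None if q is None else q.round(2))
```

```text
True
[2.28421933 0.85461023 3.96554649] [0.48021276 0.10002621 0.02994979]
0.07969308085883109 [ 0.3573188  -0.02011762 -0.69337752] [0.47971504 0.1840501  0.11427641] 14.6417
[-0.77  0.56  0.03  1.7   0.53  1.49  2.18]
1 0.18 [-0.38  0.73  1.08  1.97 -1.13  1.68 -1.95]
-1 0.18 [ 0.27  0.44  0.17  1.95 -0.81  1.29  0.89]
1 0.03 [ 0.05  0.67  0.17  2.08 -1.13  1.01 -2.02]
-1 0.03 [ 0.49  0.7  -0.37  2.06 -0.82  0.77  0.89]
```

View pics/scene4.png

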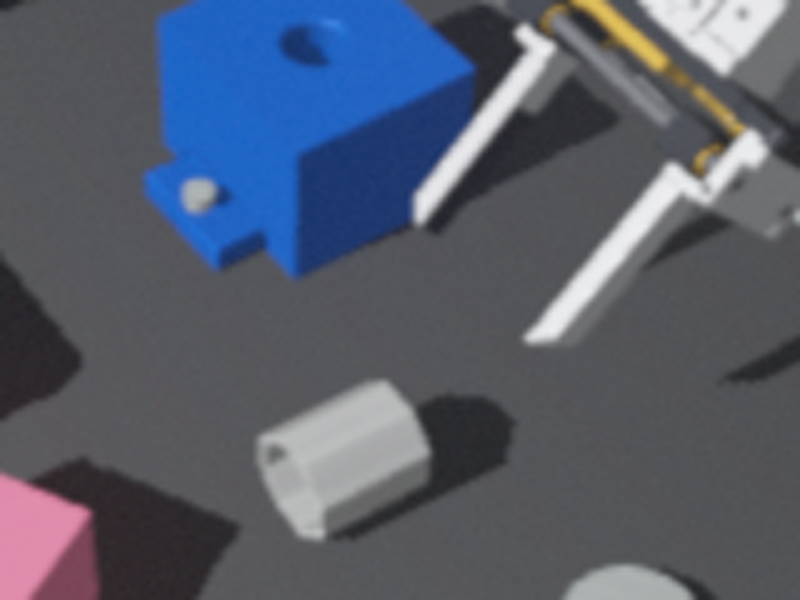

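The cup lies on a flat, mouth at scene zoom (290,480), and is released. I'll swing round to regrip it from the mouth side.

Run:
```python
from h import *
R=TR(90,45,-1)
m=np.array([.48,.097,.026])-.004*R[:,2]
p=m-.11*R[:,2]
robot.move_ptp(p+[0,0,.1],R); robot.move_linear(p,velocity=.15)
im=robot.grab_frame('top'); save(im,'pics/top5.png',200,210,200,150,4)
st=robot.get_state(); print(st['force'],st['ee_pos'],st['time'],st['qpos'].round(2))
```

```text
[-0.4853513  -0.7478054   0.48425725] [0.48041431 0.01638441 0.10738299] 17.5 [ 0.23  0.55  0.14  2.01 -0.9   1.15  0.99]
```

View pics/top5.png

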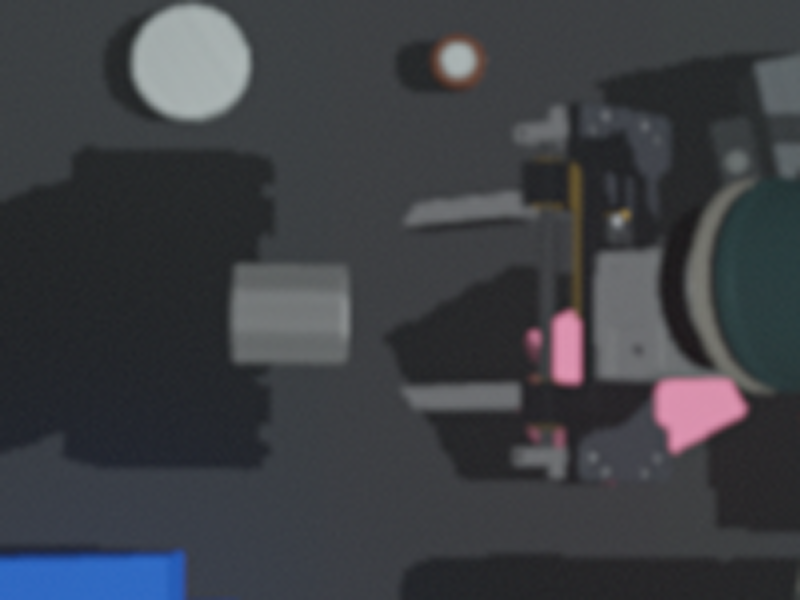

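Run:
```python
from h import *
z=.04
for uv in((232,313),(350,313),(291,262),(291,364)): print(onz('top',np.array(uv)/4-.4+[200,210],z).round(4))
g=proj('top',[[.48,.0164+.0134,.107-.0134]]); print((g+.4-[200,210])*4)
```

```text
[[0.4793 0.1287 0.04  ]]
[[0.4801 0.0652 0.04  ]]
[[0.5072 0.0975 0.04  ]]
[[0.4523 0.0963 0.04  ]]
[[416.29941489 306.51819439]]
```

Measured in the top view, the cup middle is at (0.480, 0.097), which agrees with the kinematic estimate, so I'll grip it and flip it.

Run:
```python
from h import *
R=TR(90,45,-1)
m=np.array([.48,.097,.026])-.004*R[:,2]
print(robot.move_linear(m,velocity=.06,threshold=8))
robot.gripper_to(.04); st=robot.get_state(); print(st['opening'],st['force'],st['ee_pos'])
robot.move_linear(m+[0,0,.2],velocity=.15)
L=[.48,.10,.22]
for hd in (90,110,135,180,-135,-90):
    a=robot.ik(L,TR(hd,45,1)); b=robot.ik([.48,.1,.035],TR(hd,45,1)); print(hd,None if a is None else a.round(2),None if b is None else b.round(2))
st=robot.get_state(); print(st['opening'],st['qpos'].round(2),st['time'])
```

```text
False
0.051708228427269895 [0.29221993 0.04766937 1.40442285] [0.48002995 0.09412509 0.02884292]
90 [-0.66  0.54  1.08  2.04 -1.15  1.53 -2.19] [ 0.05  0.66  0.17  2.08 -1.12  1.01 -2.03]
110 [-0.21  0.46  0.44  1.86 -0.82  1.47 -2.2 ] [-0.19  0.78  0.42  1.91 -1.    1.29 -1.9 ]
135 [-0.24  0.57  0.39  1.67 -0.63  1.66 -2.01] [-0.24  0.85  0.4   1.72 -0.74  1.43 -1.8 ]
180 [-0.34  0.67  0.24  1.46 -0.22  1.81 -1.62] [-0.38  0.92  0.3   1.51 -0.31  1.55 -1.53]
-135 [-0.46  0.62  0.04  1.52  0.24  1.74 -1.25] [-0.56  0.88  0.2   1.58  0.13  1.43 -1.23]
-90 [-0.47  0.45 -0.23  1.81  0.67  1.5  -0.97] [-0.7   0.74  0.07  1.87  0.62  1.14 -1.08]
0.05171102993838049 [ 0.1   0.3   0.11  2.01 -0.87  1.21  0.7 ] 21.5167
```

Run:
```python
from h import *
R=TR(135,45,1)
robot.move_ptp([.48,.10,.22],R)
robot.move_linear([.48,.10,.045],velocity=.12)
print(robot.move_linear([.48,.10,.026],velocity=.015,threshold=3)); st=robot.get_state(); print(st['force'],st['ee_pos'],st['time'])
save(robot.grab_frame('scene'),'pics/scene6.png',270,130,160,120,5)
```

```text
True
[ 0.5421276  -1.50103708  6.02597679] [0.47994703 0.09998451 0.03315801] 26.3333
```

View pics/scene6.png

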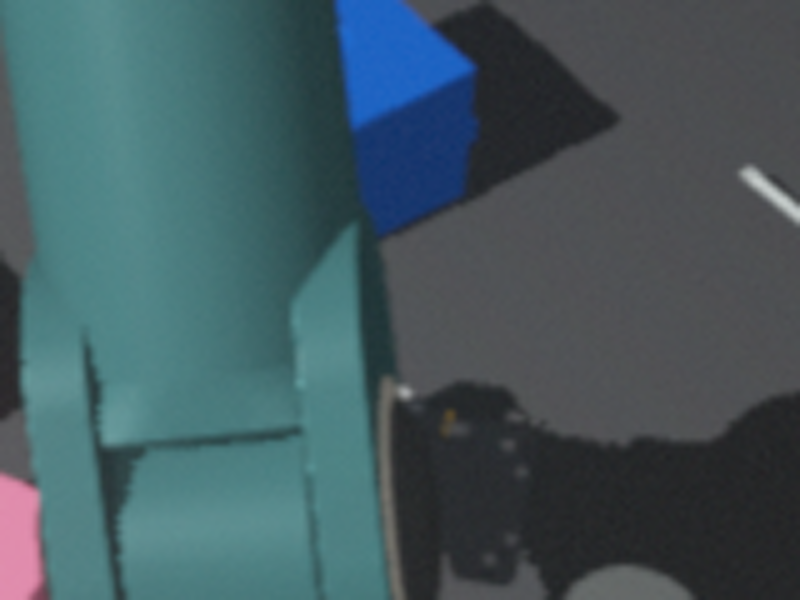

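The arm hides the cup in this picture, but contact came at TCP z 0.0332 (0.0328 expected), consistent with it standing. I'll release and back off.

Run:
```python
from h import *
R=TR(135,45,1)
robot.gripper_to(.075); p=robot.get_state()['ee_pos']
robot.move_linear(p-.1*R[:,2],velocity=.08)
robot.move_linear(p-.1*R[:,2]+[0,0,.15],velocity=.2)
# vertical tool candidates over gauge
for a in np.arange(-180,180,15):
    q=robot.ik([.581,-.2,.2],TR(a,90,1)); q2=robot.ik([.581,-.2,.09],TR(a,90,1))
    if q is not None: print(a,q.round(2),None if q2 is None else q2.round(2))
print(robot.get_state()['time'],robot.get_state()['qpos'].round(2))
for n in('scene','top'): save(robot.grab_frame(n),f'pics/{n}7.png')
```

```text
-180 [-0.01  0.44  0.39  1.68 -0.19  1.06 -1.13] [ 0.02  0.57  0.35  1.76 -0.25  0.85 -1.09]
-165 [ 0.03  0.44  0.33  1.68 -0.16  1.06 -0.9 ] [ 0.06  0.57  0.29  1.75 -0.21  0.85 -0.86]
-150 [ 0.07  0.43  0.28  1.67 -0.13  1.05 -0.66] [ 0.1   0.56  0.24  1.75 -0.17  0.85 -0.63]
-135 [ 0.12  0.43  0.21  1.67 -0.1   1.05 -0.42] [ 0.15  0.56  0.18  1.75 -0.12  0.84 -0.4 ]
-120 [ 0.17  0.42  0.14  1.67 -0.07  1.05 -0.19] [ 0.2   0.55  0.11  1.75 -0.07  0.84 -0.18]
-105 [ 0.23  0.42  0.07  1.67 -0.03  1.05  0.05] [ 0.26  0.55  0.03  1.75 -0.02  0.84  0.04]
-90 [ 0.28  0.42  0.    1.67 -0.    1.05  0.28] [ 0.31  0.55 -0.03  1.75  0.02  0.85  0.26]
-75 [ 0.33  0.42 -0.06  1.66  0.03  1.06  0.52] [ 0.36  0.55 -0.1   1.74  0.07  0.85  0.49]
-60 [ 0.39  0.43 -0.14  1.66  0.07  1.06  0.75] [ 0.41  0.56 -0.17  1.74  0.12  0.85  0.71]
-45 [ 1.02  0.66 -1.09  1.64  0.62  1.22  0.59] [ 1.02  0.84 -1.09  1.72  0.83  1.11  0.45]
-30 [ 1.02  0.66 -1.09  1.64  0.62  1.22  0.85] [ 1.02  0.84 -1.09  1.72  0.83  1.11  0.71]
-15 [ 1.02  0.66 -1.09  1.64  0.62  1.22  1.11] [ 1.02  0.84 -1.09  1.72  0.83  1.
[... 455 characters left out ...]
7 -2.71]
75 [-0.31  0.54  0.83  1.69 -0.44  1.11 -2.76] [-0.27  0.69  0.77  1.77 -0.58  0.93 -2.65]
90 [-0.28  0.52  0.77  1.69 -0.4   1.1  -2.53] [-0.23  0.66  0.72  1.77 -0.54  0.92 -2.43]
105 [-0.24  0.51  0.71  1.68 -0.37  1.09 -2.29] [-0.2   0.65  0.66  1.76 -0.49  0.9  -2.2 ]
120 [-0.2   0.49  0.66  1.68 -0.33  1.08 -2.06] [-0.16  0.63  0.6   1.76 -0.44  0.89 -1.98]
135 [-0.16  0.48  0.59  1.68 -0.3   1.07 -1.83] [-0.12  0.61  0.54  1.76 -0.4   0.88 -1.76]
150 [-0.11  0.46  0.53  1.68 -0.26  1.07 -1.6 ] [-0.07  0.6   0.48  1.76 -0.35  0.87 -1.53]
165 [-0.06  0.45  0.46  1.68 -0.22  1.06 -1.37] [-0.03  0.58  0.41  1.76 -0.3   0.86 -1.31]
29.25 [-0.16  0.63  0.41  1.49 -0.61  1.79 -2.  ]
```

View pics/scene7.png

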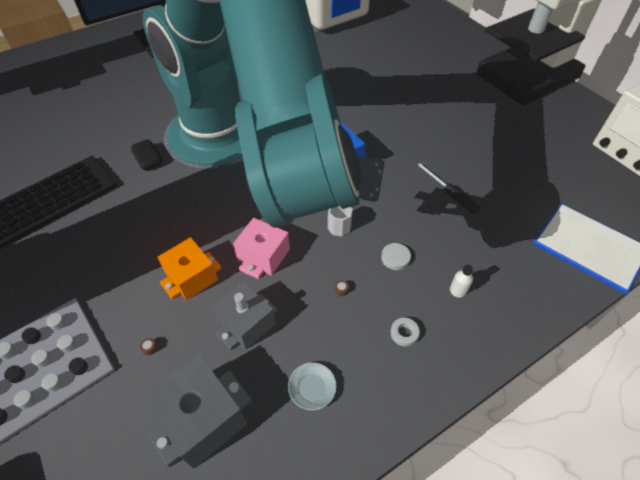

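View pics/top7.png

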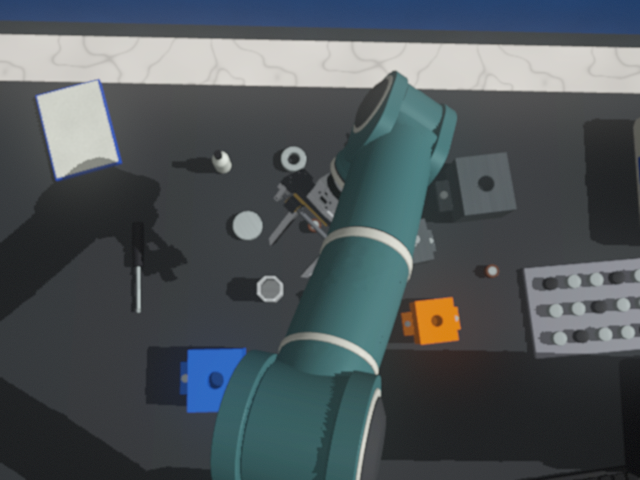

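The cup stands mouth-up at top (270,289), alone. Now I'll locate the gauge in the earlier unobstructed images.

Run:
```python
from h import *
t=cv2.imread('pics/top3.png'); s=cv2.imread('pics/scene3.png')
a=cv2.resize(cv2.convertScaleAbs(t[215:270,380:440],alpha=1.5),(600,550),interpolation=2)
b=cv2.resize(cv2.convertScaleAbs(s[280:340,210:275],alpha=1.5),(650,600),interpolation=2)
cv2.imwrite('pics/zc.png',a);cv2.imwrite('pics/zd.png',b)
```

```text
(no output)
```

View pics/zc.png

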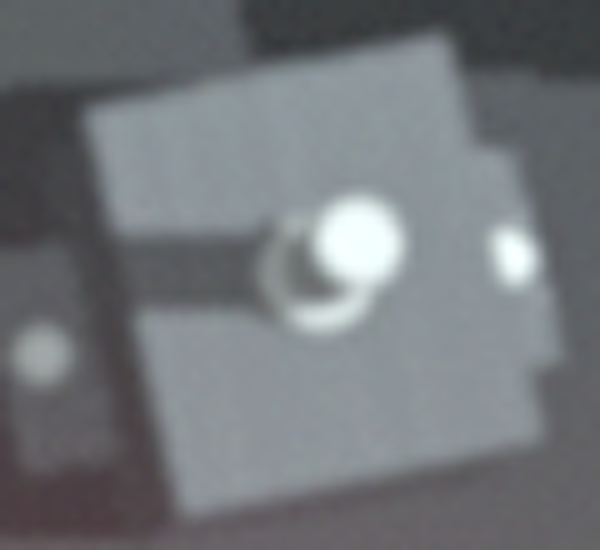

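View pics/zd.png

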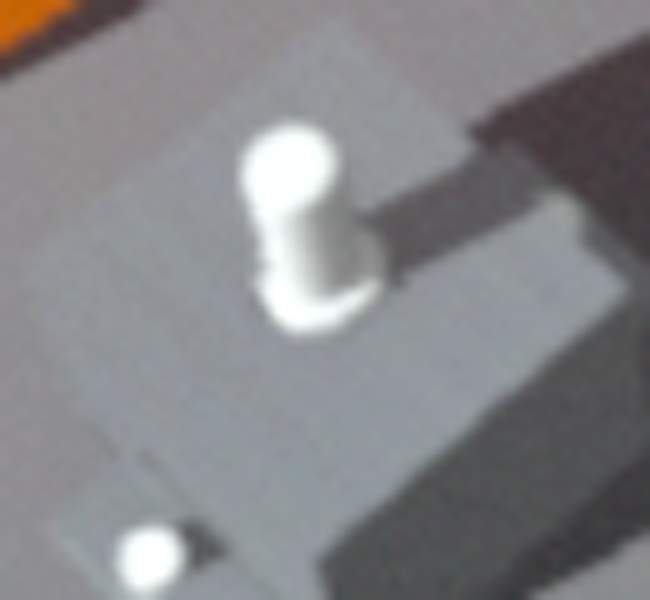

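Run:
```python
from h import *
f=lambda uv,o:np.array(uv)/10-.45+o
for n,uv,z in (('top',(360,243),.108),('top',(318,273),.068),('scene',(290,165),.108),('scene',(321,281),.068)):
    print(n,z,onz(n,f(uv,[380,215] if n=='top' else [210,280]),z).round(4))
# block corners
print(onz('top',f([(85,105),(450,35),(545,440),(185,515)],[380,215]),.064).round(4), onz('top',f([(85,105),(450,35),(545,440),(185,515)],[380,215]),.064).mean(0))
print('bolts',onz('top',f([(42,355),(513,257)],[380,215]),.018).mean(0))
```

```text
top 0.108 [[ 0.58   -0.2003  0.108 ]]
top 0.068 [[ 0.58   -0.1995  0.068 ]]
scene 0.108 [[ 0.5818 -0.201   0.108 ]]
scene 0.068 [[ 0.5845 -0.2022  0.068 ]]
[[ 0.6165 -0.1504  0.064 ]
 [ 0.6331 -0.2297  0.064 ]
 [ 0.5451 -0.2486  0.064 ]
 [ 0.5279 -0.1711  0.064 ]] [ 0.58065535 -0.19994332  0.064     ]
bolts [ 0.58033274 -0.20047785  0.018     ]
```

Run:
```python
from h import *
R=TR(180,90,1)
robot.move_ptp([.581,-.2005,.22],R)
robot.gripper_to(.04)
robot.move_linear([.581,-.2005,.135],velocity=.12)
st=robot.get_state(); print(st['opening'],st['force'],st['ee_pos'],st['time']); print(R.round(2),st['tool_rot'].round(4))
for n in('scene','top'): im=robot.grab_frame(n); save(im,f'pics/{n}8.png',*((190,240,110,100,6)if n=='scene' else (340,180,140,110,5)))
```

```text
0.04002564596206395 [-0.35587355  0.49568393  0.23525291] [ 0.5813726  -0.20069324  0.13568075] 31.9333
[[ 1. -0. -0.]
 [-0. -1.  0.]
 [-0.  0. -1.]] [[ 1.e+00 -1.e-04  9.e-04]
 [-1.e-04 -1.e+00 -3.e-04]
 [ 9.e-04  3.e-04 -1.e+00]]
```

View pics/scene8.png

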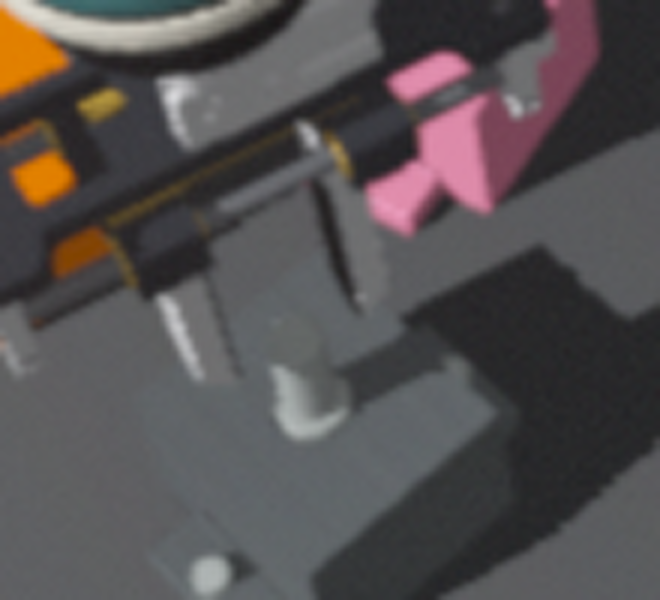

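View pics/top8.png

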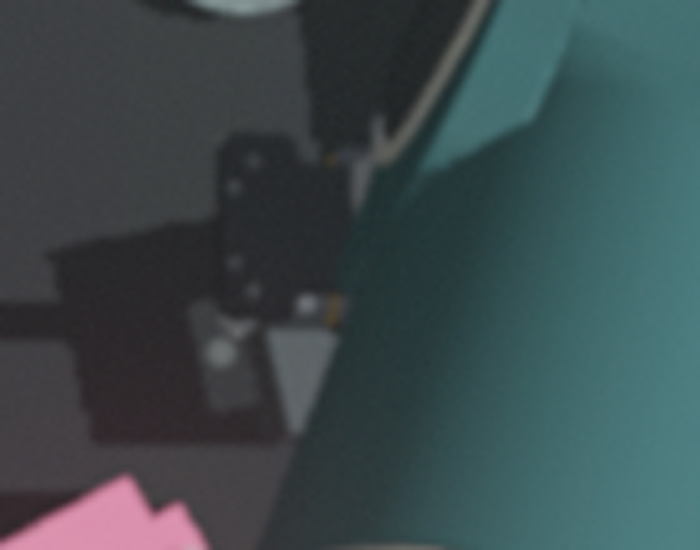

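The scene zoom shows the fingertips at (205,380) and (362,305), straddling the gauge top at (292,335). I'll descend, then touch-probe along the jaw axis to centre before gripping.

Run:
```python
from h import *
c=np.array([.581,-.2005,.0905])
print(robot.move_linear(c,velocity=.05,threshold=4)); st=robot.get_state(); print(st['ee_pos'],st['force'])
robot.gripper_to(.030); st=robot.get_state(); print(st['opening'],st['force'])
o=(st['opening']-.018)/2
ys=[]
for sg in(1,-1):
    hit=robot.move_linear(c+[0,sg*.011,0],velocity=.008,threshold=2.2); st=robot.get_state()
    print(sg,hit,st['ee_pos'],st['force'].round(2)); ys.append(st['ee_pos'][1])
    robot.move_linear(c,velocity=.02)
print(ys,np.mean(ys),np.ptp(ys),2*o,robot.get_state()['time'])
```

```text
False
[ 0.58116351 -0.20060322  0.09081723] [-0.06231369 -0.09301695 -0.33325479]
0.030111497790853283 [ 0.10677758 -0.49107092 -0.21567875]
1 True [ 0.58086062 -0.19283006  0.09032881] [ 0.08 -1.34  1.22]
-1 True [ 0.58080329 -0.20639958  0.09016029] [0.13 0.85 0.65]
[np.float64(-0.19283005891738755), np.float64(-0.20639957742995477)] -0.19961481817367116 0.013569518512567214 0.012111497790853284 36.2583
```

Both contacts were found, and the span of 13.6 mm matches 12.1 plus play. The centre is y = −0.1996. I'll grip there and check the side forces.

Run:
```python
from h import *
c=np.array([.581,-.1996,.0905])
robot.move_linear(c,velocity=.02); robot.pause(.2)
f0=robot.get_state()['force']
robot.gripper_to(.012); robot.pause(.2)
st=robot.get_state(); print(st['opening'],f0.round(2),st['force'].round(2),st['moment'].round(2),st['ee_pos'],st['time'])
```

```text
0.017590400348256475 [ 0.11  0.91 -0.65] [-0.32 -0.81  0.  ] [-0.16  0.19 -0.  ] [ 0.58099548 -0.19964741  0.09050218] 37.2667
```

Run:
```python
from h import *
c=robot.get_state()['ee_pos']
for dz in (.004,.010,.016,.022,.028):
    h=robot.move_linear(c+[0,0,dz],velocity=.015,threshold=8)
    st=robot.get_state(); print(dz,h,(st['ee_pos']-c).round(4),st['force'].round(2),st['moment'].round(2),round(st['opening'],4))
    if h: break
robot.pause(.5); st=robot.get_state(); print((st['ee_pos']-c).round(4),st['force'].round(2),st['moment'].round(2),st['time'],abs(st['joint_vel']).max())
save(robot.grab_frame('scene'),'pics/scene9.png',190,240,110,100,6); save(robot.grab_frame('scene'),'pics/scene10.png')
save(robot.grab_frame('top'),'pics/top10.png')
```

```text
0.004 False [0.0001 0.     0.0041] [ 0.7   0.71 -2.16] [ 0.06  0.15 -0.  ] 0.0176
0.01 False [ 0.     -0.      0.0101] [-0.16 -0.37 -1.27] [-0.01  0.15 -0.04] 0.0172
0.016 False [ 0.    -0.     0.016] [ 0.15 -1.34 -1.32] [-0.04  0.18  0.05] 0.0175
0.022 False [ 0.    -0.     0.022] [ 0.57  0.57 -0.96] [-0.02  0.14 -0.02] 0.0178
0.028 False [-0.    -0.     0.028] [ 0.63 -0.86 -2.32] [-0.02  0.17  0.04] 0.0177
[-0.     0.     0.028] [ 0.9  -0.72 -1.37] [-0.01  0.23  0.  ] 40.3833 0.0018649711074922768
```

View pics/scene9.png

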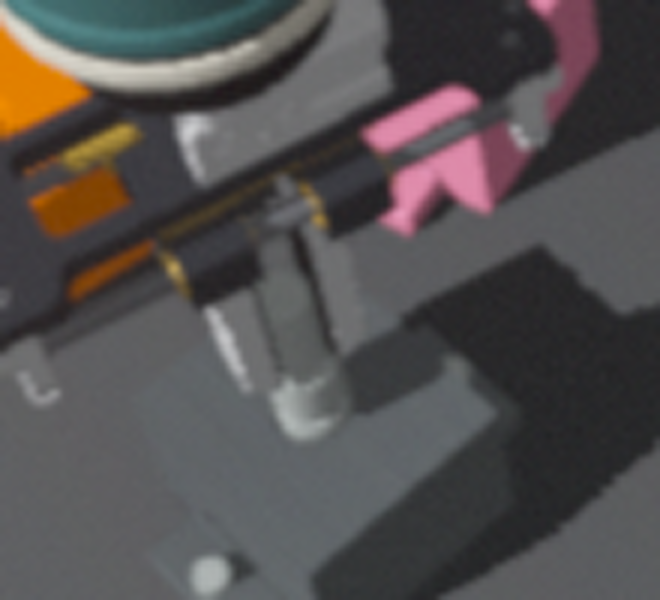

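View pics/scene10.png

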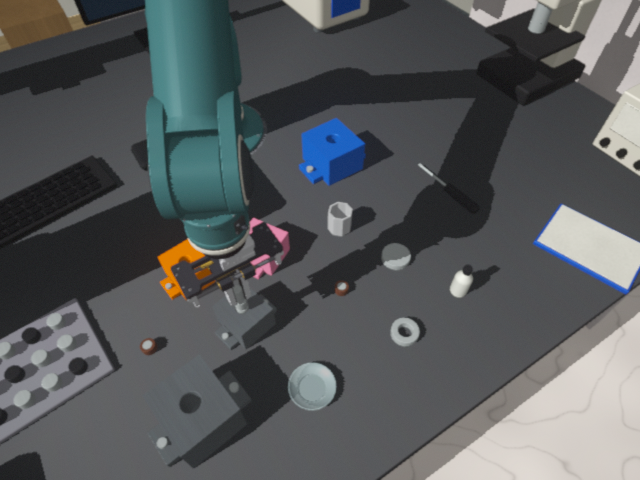

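View pics/top10.png

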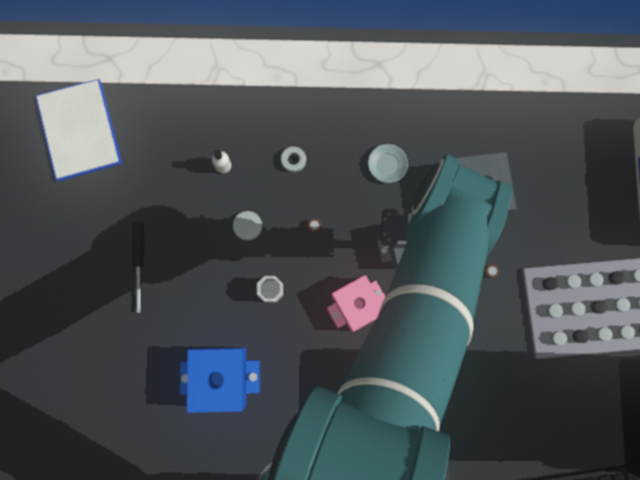

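Run:
```python
from h import *
im=cv2.imread('pics/scene10.png'); cv2.imwrite('pics/ze.png',cv2.resize(cv2.convertScaleAbs(im[275:325,215:265],alpha=1.6),(600,600),interpolation=2))
for z in(.064,.070,.096,.136): print(z,((proj('scene',[[.581,-.2,z]])-[215,275]+.46)*12).round())
```

```text
0.064 [[331. 386.]]
0.07 [[326. 368.]]
0.096 [[303. 289.]]
0.136 [[264. 160.]]
```

View pics/ze.png

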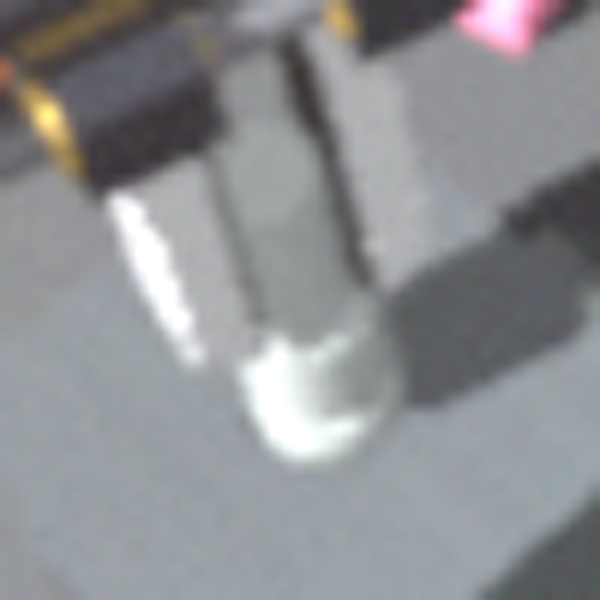

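In the zoom, the gauge top is at (265,160), where a 28 mm lift predicts (264,160). So the gauge rose with the fingers, and the groove's lower edge is about 6 mm clear. The cup stands at top (270,289), the bystanders haven't moved, and the side forces are about 1 N. I'll hand it in.

Run:
```python
from rig import robot
robot.sign_off()
```

```text
the job is handed in; nothing more can be done
```

The job is done and handed in at about 40 s on the robot's clock; sign-off reports no verdict.

- **Cup:** I lifted it off with a 45° tilted grasp, rolled the hand and laid it on a flat. I then regripped it from the mouth side, flipped it and stood it mouth-up near (0.48, 0.10). The last top and scene pictures show it standing alone there.
- **Gauge:** I centred the gripper by touching both sides of the handle, then drew the gauge up slowly by 28 mm. The groove's lower edge should be about 6 mm above the block, and the last picture shows the gauge top within a pixel of where that lift predicts. Side forces at the wrist stayed around 1 N (1.4 N at most), with no sign of jamming. The arm was at rest and still gripping when I handed in.
- **Bystanders:** They look unmoved in the last pictures by eye; I did not re-measure them.

**Check that fell short:** the groove edge was too blurred to see in the picture, so its height comes from the measured lift and the gauge-top position.

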